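Dip the conditioning unit's gauge and show its tip under the microscope

TASK

Take the dip gauge by its grip bar from the rest, slide it down the slanted guide tube of the conditioning unit until you feel its collar stop against the tube's mouth (lightly, do not ram it), and draw it fully out again. Then hold its tip, with the gauge level, a few centimetres above the middle of the microscope's stage, touching nothing else, ready to be read. Finish while still holding it there, do not put it down, and leave the jar, bottle, dish, vial and tray on the bench where they stand.

Things in the scene. Friction and masses are not known exactly. Their poses are not given: they have to be found in the camera images.
- dip_gauge: Dip gauge, about 0.14 kg, 210 long, straight. Grey grip bar 70 long, 14 wide, 18 high; a neck; a steel collar, diameter 28; a steel rod, diameter 8, with tapered tip. Origin on the axis, mid grip bar (grasp here, across the 14 mm: fingers close along y). +x to the tip; z up as it lies, 45 above the table. Bar x=-35 to 35, collar 47 to 55, tip end 175.
- gauge_tip (a point): The end of the gauge's tip, on its axis, 175 mm from the origin of the gauge.
- collar_face (a point): Centre of the collar's front face, the one that stops against the tube, on the axis 55 mm from the gauge's origin and 120 mm behind the tip.
- rest: Fixed aluminium rest in which the gauge lies at the start, tip roughly away from the robot: base plate 190 x 50 x 6 and two notched posts, 29 mm behind the gauge's middle and 125 mm ahead of it, tops 43 and 48 mm above the table; lift the gauge straight up over 20 mm to clear them. Origin on the table beneath the gauge's middle, x along the gauge.
- unit: Fixed conditioning unit: a beige casing 200 (x) x 216 (y) x 149 high with grey end band. Origin on the table under the centre of the casing; -x is its front, from which the guide tube sticks out slanting upward, about 45 mm ahead of the front face.
- guide: Fixed steel guide tube of the unit, outer diameter 24, bore 14, 130 long, slanted 30 degrees from level. Origin at the centre of its mouth, 150 mm above the table; +x runs along the bore, inward and down. Seated, the gauge's x lies along this x with the collar's face on the mouth. The stop is rigid.
- microscope: Fixed stereo microscope: ivory base 150 (x) x 260 (y) x 20 high, round black stage plate of diameter 90 on it. Origin on the table under the stage's centre. Pillar 340 high, 155 mm to +y and 30 to +x of it; the head hangs over the stage, lowest edge 205 above the table, radius 28; eyepieces lean to +x. Its -x (towards the robot) and -y sides are open.
- stage_top (a point): Centre of the top of the microscope's stage plate, 26 mm above the table. The reading place is 20 to 60 mm above this point.
- sample_jar: Bystander: glass jar with white cap, diameter 54, 65 high, standing on the table; origin at its underside. Leave alone.
- find_tray: Bystander: white tray 100 x 130 x 20 with a potsherd in it; origin at its underside. Leave alone.
- solvent: Bystander: amber bottle, diameter 48, 110 high; origin at its underside. Leave alone.
- dish: Bystander: white ceramic dish, diameter 70, 18 high; origin at its underside. Leave alone.
- vial: Bystander: glass vial, diameter 22, 45 high; origin at its underside. Leave alone.
Things that resemble listed ones, but are neither listed nor needed, are in the scene too. Leave any blue look-alike of the dip_gauge alone.

How it is judged:
By the outcome, as a careful person would: the job done as asked, in the order asked, and still so for the second after the job is handed in, while the arm keeps its last pose, push and grip.
It also fails if it takes over 58 s, if anything falls off the work surface, if the arm or the gripper's body presses on something with over 40 N, if the wrist force passes 120 N, or if a joint passes its speed limit or range.

ROBOT

A 6-joint arm with a two-finger parallel gripper is mounted at the origin on the work surface. World frame = base frame: x ahead of the robot, y to its left, z up, the work surface at z = 0. Lengths are in mm, angles in degrees, forces in N, time in s.
With the tool pointing down it reaches from about 325 to 775 mm from the base axis. Payload 9.3 kg.
Tool frame: the origin (TCP) lies on the centre line of the jaws, within the pads' length; the fingertips stand 14 mm ahead of it and the grasp point (between the pads) lies 5 mm behind it; z points along the fingers, y is the line along which they close (so a half turn about z gives the same grasp; the last joint's range is limited). The gripper opens to 85 mm and grips with 20 to 120 N. Pads are 22 mm wide; open, the fingers measure 114 mm over their backs; the gripper's body (76 mm by 85 mm) begins 54 mm behind the grasp point. The pads swing forward as they close: fully open they stand 13 mm farther back than shut.
Start: joints at [-83.228, 14.817, 1.232, 76.415, 0, 81.257], TCP at [147.119, -529.955, 224.779] pointing down, gripper open.
Joint ranges: [-174.27, 174.27], [-52.1, 104.24], [-59.71, 78.15], [-110.17, 111.67], [-87.03, 83.33], [-180, 180]. Speed limits (degrees/s): [127.2, 127.2, 159.86, 180, 180, 180].

INTERFACE

Orientations are given as a 3x3 rotation matrix whose columns are the frame's x, y, z axes.
In Python, from station import get_state, viewer, ctrl gives the robot as it stands. The module is installed in compiled form; this text tells all that it offers.
- The arm moves only by the tool send_rows, never from a script. Its arguments are lists of equal length, an entry for each row: "linear": the shift along the world's x, y, z in m, a list of three; "rotation": the turn, a rotation vector about the world's x, y, z in rad, a list of three; "jaw": the opening, from 0 (shut) to 1 (fully open). A call has 1 to 20 rows; each row is the pose to reach, as a shift and turn from the pose commanded when the call began; what a row does not reach only later rows make up. A row lasts 1/12 s, in which the tool goes at most 41.7 mm and 7.16 degrees, less where a joint would pass 70% of its speed; a pose out of reach is approached as far as the arm can. A call with a gripper value outside its range is refused whole. The fingers move at their own pace and stop on an object; "squeeze" is the grip in N (left out, the last holds). Time passes only in rows, so rows that repeat a pose let the fingers close. It gives the time, the measured TCP pose, the force, the opening and the grip force at its end, in the units of the state.
- get_state(): the state, without advancing time (a new reading comes with each control period).
- viewer.read_camera(name): name is "scene" or "top" or "wrist"; returns the picture (420x560x3 uint8, red, green, blue); there is no depth.
- viewer.camera_info(name): a dict with "K" (3x3 intrinsics, pixels), "k1" (the pictures are not rectified: a ray, as slopes to the right and down, at radius r is drawn at 1 + k1 r^2 times it, then the intrinsics apply), "R" (3x3) and "t" (3): a world point X has camera coordinates R X + t. Camera axes: x right, y down, z forward; pixel columns grow to the right and rows downward; lengths in mm; the calibration is good to about 2 mm. A picture is of the moment at which its call begins: read the wrist's pose just before it. camera_info takes no time and is no camera call; for the wrist camera it gives the pose at the moment of the call.
- ctrl.hand_in(): hands the job in; it is judged then, once.
The state is a dict: "clock": time; "joint_positions": joint angles; "joint_vel": joint speeds; "joint_torque": joint torques, N m; "eef_pos": TCP position; "eef_rot": TCP orientation; "contact_force": force on the tool from outside, world axes, zero at the start; "wrist_torque": the same for the moment, N m; "width": opening from 0.0 (shut) to 1.0 (fully open); "finger_force": force on a finger pad.
Only numpy, scipy, OpenCV 4.12 (cv2) and the standard library are available. Lean on these libraries where they do the work, as an engineer would, in place of code of your own. Each camera call takes 0.05 s, during which the arm holds its last target. There are 200 camera calls.

## Working session

There is one attempt and no reset: what is moved stays moved. The work goes in short steps, Python scripts to look and compute and a tool call to move; the robot and the scene stay as the last step left them, time stands still between calls to the robot, and variables do not carry over. Pictures are saved under pics/ and viewed, at most 10 in all, crops included, and the job is handed in when it is done.

Besides the shell and the picture viewer there is one more tool, called after "Request:" as name(argument=value, ...), one argument or row to a line, values as JSON. send_rows: Moves the arm, as the interface text tells. Its arguments: {"type":"object","properties":{"linear":{"type":"array","items":{"type":"array","items":{"type":"number"}}},"rotation":{"type":"array","items":{"type":"array","items":{"type":"number"}}},"jaw":{"type":"array","items":{"type":"number"}},"squeeze":{"type":"number"}},"required":["linear","rotation","jaw"]}

```bash
mkdir -p pics
cat > h.py <<'E'
import numpy as np, cv2
from station import get_state, viewer, ctrl
def snap(n,f):
    i=viewer.camera_info(n); im=viewer.read_camera(n); cv2.imwrite('pics/'+f,im[:,:,::-1]); return im,i
E
python3 - <<'E'
from h import *
import pickle
d={}
for n in('scene','top','wrist'):
    im,i=snap(n,n+'0.png'); d[n]=i
    print(n,{k:np.round(v,4).tolist() for k,v in i.items()})
pickle.dump(d,open('cam.pkl','wb'))
print(get_state())
E
```

```text
scene {'K': [[489.7644, 0.0, 278.9549], [0.0, 489.7644, 209.7889], [0.0, 0.0, 1.0]], 'k1': -0.0481, 'R': [[-0.55, 0.8351, -0.009], [0.6872, 0.4464, -0.5731], [-0.4746, -0.3214, -0.8194]], 't': [213.7809, -307.9561, 1804.07]}
top {'K': [[514.0318, 0.0, 279.6205], [0.0, 514.0318, 206.9982], [0.0, 0.0, 1.0]], 'k1': 0.0192, 'R': [[-0.0047, -1.0, 0.0065], [-0.9859, 0.0035, -0.1675], [0.1675, -0.0072, -0.9858]], 't': [73.9912, 535.0466, 1768.7415]}
wrist {'K': [[297.9548, 0.0, 277.2213], [0.0, 297.9548, 212.8747], [0.0, 0.0, 1.0]], 'k1': -0.0515, 'R': [[0.2677, -0.9635, -0.0002], [-0.9106, -0.253, 0.3268], [-0.315, -0.0873, -0.9451]], 't': [-550.2846, -42.8699, 381.0482]}
{'clock': 0.15, 'joint_positions': array([-8.32304193e+01,  1.48450367e+01,  1.20163771e+00,  7.64136836e+01,
        4.86184710e-04,  8.12557837e+01]), 'joint_vel': array([-0.02442032, -0.08479855,  0.16649262,  0.1081859 , -0.01924121,
       -0.11655328]), 'joint_torque': array([ 1.44598504e-03, -5.55975008e+01,  3.44658172e+01,  1.14410499e-02,
       -1.66837185e-04, -3.47144777e-06]), 'eef_pos': array([ 147.07610762, -529.77504387,  224.30205025]), 'eef_rot': array([[ 9.63566083e-01,  2.67470357e-01, -1.09011701e-04],
       [ 2.67470331e-01, -9.63565587e-01,  9.90332708e-04],
       [ 1.59844719e-04, -9.83408404e-04, -9.99999504e-01]]), 'contact_force': array([ 0.70587848, -0.00321206, -0.12547882]), 'wrist_torque': array([ 0.0247837 , -0.00255164,  0.02987311]), 'finger_force': 0.0, 'width': 0.9985540164923249}
```

View pics/scene0.png

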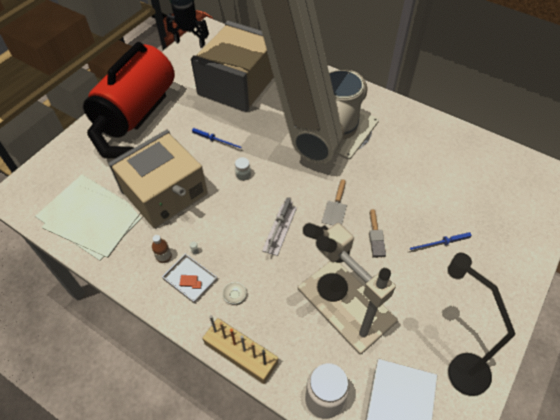

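View pics/top0.png

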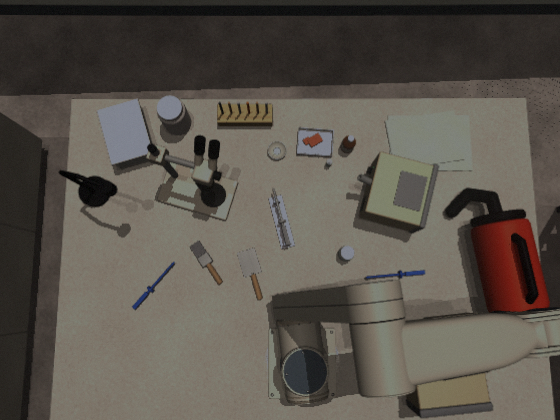

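The scene view shows the grey gauge in its rest at about (281,222), the unit's tube mouth near (178,190) and the stage at (332,287). In the top view these are at (281,220), (363,179) and (213,194). Gauge candidates in the top view are the grey one at (281,220) in its rest and the blue ones at (153,286) and (395,274). The grey one fits, since it lies in the aluminium rest and isn't blue. I'll confirm it in an enlarged crop.

Run:
```python
import cv2,numpy as np
t=cv2.imread('pics/top0.png');s=cv2.imread('pics/scene0.png')
def c(im,x,y,w,h,k):return cv2.resize(im[y:y+h,x:x+w],None,fx=k,fy=k,interpolation=cv2.INTER_CUBIC)
a=np.hstack([c(t,245,180,80,75,5),c(t,345,150,80,75,5)])   #5x
b=np.hstack([c(s,245,190,80,75,5),c(s,150,155,80,75,5)])
im=np.vstack([a,b])[:600]
cv2.imwrite('pics/c1.png',cv2.resize(im,(800,750))[:600] if 0 else cv2.resize(im,(640,600)) if 0 else im)
print(np.vstack([a,b]).shape)
cv2.imwrite('pics/c1.png',cv2.resize(np.vstack([a,b]),(640,600)))
a=np.hstack([c(t,175,160,80,60,5),c(s,295,260,80,60,5)])
```

```text
(750, 800, 3)
```

View pics/c1.png

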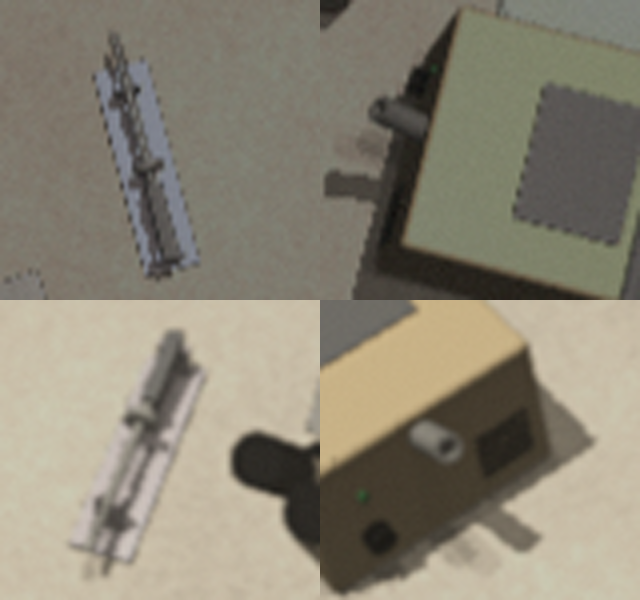

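The enlarged crop confirms it: the top-left and bottom-left panels show the grey gauge in its notched rest, grip bar towards the robot. The tube mouth is at composite (383,108) in the top crop and (447,443) in the scene crop, which is 4x the original pixels.

```bash
cat >> h.py <<'E'
import pickle
from scipy.optimize import least_squares
def ray(i,uv):
    K,k1=np.array(i['K']),i['k1']; K=np.array(K)
    d=np.array([k1,0,0,0,0],float)
    p=cv2.undistortPoints(np.array([[uv]],float),K,d)[0,0]
    R=np.array(i['R']);t=np.array(i['t'])
    return -R.T@t, R.T@np.array([p[0],p[1],1])
def proj(i,X):
    K=np.array(i['K']);R=np.array(i['R']);t=np.array(i['t'])
    return cv2.projectPoints(np.atleast_2d(X).astype(float),cv2.Rodrigues(R)[0],t,K,np.array([i['k1'],0,0,0,0.]))[0][:,0]
def atz(i,uv,z):
    c,d=ray(i,uv); return c+d*(z-c[2])/d[2]
def tri(obs):
    A=0;b=0
    for i,uv in obs:
        c,d=ray(i,uv);d=d/np.linalg.norm(d);P=np.eye(3)-np.outer(d,d);A=A+P;b=b+P@c
    X=np.linalg.solve(A,b); return X,[np.round(proj(i,X)[0]-uv,1) for i,uv in obs]
E
python3 - <<'E'
from h import *
np.set_printoptions(precision=1,suppress=True)
d=pickle.load(open('cam.pkl','rb'));T,S=d['top'],d['scene']
print('tip',atz(T,(273.3,188.8),45),'bar',atz(T,(245+160/4,180+225/4),50))
print('mouth',tri([(T,(345+(383-320)/4,150+108/4)),(S,(150+(447-320)/4,155+(443-300)/4))]))
print('stage',atz(T,(213,194),26),atz(S,(332,287),26))
print('unit top edge', [atz(T,(345+(u-320)/4,150+v/4),149) for u,v in((460,10),(402,245))])
c,_=ray(d['wrist'],(0,0));print('wristcam',c)
E
```

```text
tip [600.9  93.9  45. ] bar [431.   53.5  50. ]
mouth (array([ 617.2, -197.8,  148.3]), [array([-0.8,  0.5]), array([-1.1, -0.2])])
stage [586.6 309.7  26. ] [588.3 313.9  26. ]
unit top edge [array([ 703.6, -268.1,  149. ]), array([ 502.3, -212.5,  149. ])]
wristcam [ 228.3 -507.8  374. ]
```

Request:
send_rows(
  linear=[
    [0.15,0.3,0.05],
    [0.15,0.3,0.05],
    [0.15,0.3,0.05],
    [0.15,0.3,0.05],
    [0.15,0.3,0.05],
    [0.15,0.3,0.05],
    [0.15,0.3,0.05],
    [0.15,0.3,0.05],
    [0.293,0.586,0.05],
    [0.293,0.586,0.05],
    [0.293,0.586,0.05],
    [0.293,0.586,0.05],
    [0.293,0.586,0.05],
    [0.293,0.586,0.05],
    [0.293,0.586,0.05],
    [0.293,0.586,0.05],
    [0.293,0.586,-0.03],
    [0.293,0.586,-0.03],
    [0.293,0.586,-0.03],
    [0.293,0.586,-0.03],
  ],
  rotation=[
    [0,0,0.12],
    [0,0,0.24],
    [0,0,0.36],
    [0,0,0.48],
    [0,0,0.6],
    [0,0,0.72],
    [0,0,0.84],
    [0,0,0.96],
    [0,0,1.08],
    [0,0,1.2],
    [0,0,1.32],
    [0,0,1.44],
    [0,0,1.56],
    [0,0,1.68],
    [0,0,1.8],
    [0,0,1.92],
    [0,0,2.04],
    [0,0,2.16],
    [0,0,2.28],
    [0,0,2.4],
  ],
  jaw=[1,1,1,1,1,1,1,1,1,1,1,1,1,1,1,1,1,1,1,1],
  squeeze=60,
)

```text
clock: 1.82
eef_pos: [438.4, 56.6, 192.2]
eef_rot: [[-0.894, 0.447, -0.005], [0.447, 0.894, 0.0], [0.005, -0.002, -1.0]]
contact_force: [0.6, 0.5, 1.6]
width: 1.004
finger_force: 0.0
```

Request:
send_rows(
  linear=[
    [0,0,0],
    [0,0,0],
    [0,0,0],
    [0,0,0],
    [0,0,0],
    [0,0,0],
    [0,0,0],
    [0,0,0],
  ],
  rotation=[
    [0,0,0.12],
    [0,0,0.24],
    [0,0,0.36],
    [0,0,0.48],
    [0,0,0.6],
    [0,0,0.705],
    [0,0,0.705],
    [0,0,0.705],
  ],
  jaw=[1,1,1,1,1,1,1,1],
)

```text
clock: 2.48
eef_pos: [440.0, 56.0, 194.7]
eef_rot: [[-0.973, -0.229, -0.0], [-0.229, 0.973, -0.0], [0.0, 0.0, -1.0]]
contact_force: [0.2, 0.4, -0.3]
width: 1.001
finger_force: 0.0
```

Run:
```python
from h import *
np.set_printoptions(precision=3,suppress=True)
im,i=snap('wrist','w1.png');pickle.dump(i,open('w1.pkl','wb'))
s=get_state();print(s['clock'],s['eef_pos'],s['eef_rot'],s['joint_positions'])
```

```text
2.5333 [440.051  56.047 194.701] [[-0.974 -0.228 -0.   ]
 [-0.228  0.974  0.   ]
 [ 0.     0.    -1.   ]] [ -3.604   5.137 -15.391  69.482   0.    -16.806]
```

View pics/w1.png

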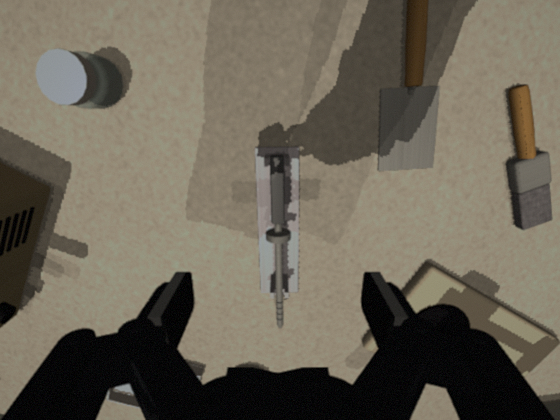

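The wrist view shows the gauge nearly vertical in the image: bar tail at (278,157), collar at (278,236), tip at (280,325). I'll take a second view, displaced.

Request:
send_rows(
  linear=[
    [-0.03,0.03,-0.02],
    [-0.06,0.06,-0.03],
    [-0.06,0.06,-0.03],
    [-0.06,0.06,-0.03],
    [-0.06,0.06,-0.03],
  ],
  rotation=[
    [0,0,0],
    [0,0,0],
    [0,0,0],
    [0,0,0],
    [0,0,0],
  ],
  jaw=[1,1,1,1,1],
)

```text
clock: 2.95
eef_pos: [380.4, 116.2, 165.2]
eef_rot: [[-0.973, -0.232, 0.001], [-0.232, 0.973, -0.0], [-0.001, -0.0, -1.0]]
contact_force: [0.9, 0.0, 0.7]
width: 1.0
finger_force: 0.0
```

Run:
```python
from h import *
np.set_printoptions(precision=3,suppress=True)
im,i=snap('wrist','w2.png');pickle.dump(i,open('w2.pkl','wb'))
s=get_state();print(s['clock'],s['eef_pos'])
i1=pickle.load(open('w1.pkl','rb'))
a=cv2.imread('pics/w1.png')
X=[atz(i1,p,z) for p,z in(((278,157),50),((280,325),45))]
print(X); 
p=proj(i,np.array(X)).round(); print(p)
def c(im,x,y,w,h,k):return cv2.resize(im[y:y+h,x:x+w],None,fx=k,fy=k,interpolation=cv2.INTER_CUBIC)
x,y=p.mean(0).astype(int); print('crop2 origin',x-50,y-100)
b=im[:,:,::-1]
cv2.imwrite('pics/c2.png',np.hstack([c(a,230,140,100,195,3),c(np.ascontiguousarray(b),x-50,max(0,y-100),130,195,3)]))
```

```text
3.0 [381.016 115.891 165.292]
[array([400.082,  46.726,  50.   ]), array([599.913,  96.455,  45.   ])]
[[201. 209.]
 [219. 371.]]
crop2 origin 160 190
```

View pics/c2.png

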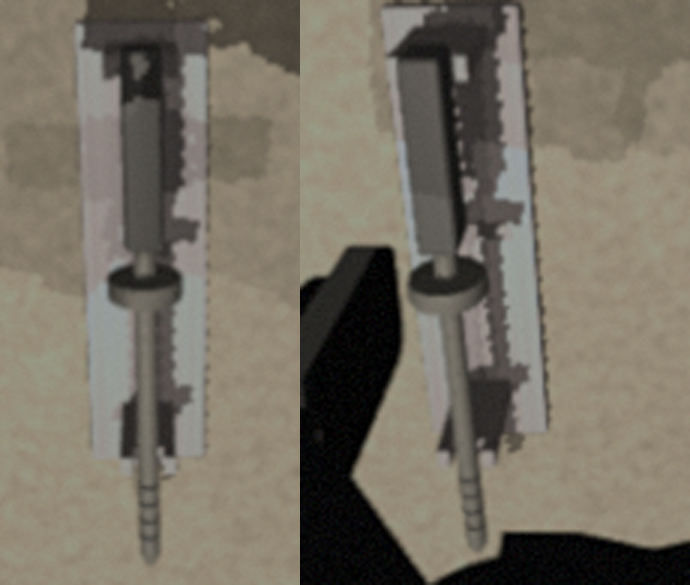

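Run:
```python
from h import *
np.set_printoptions(precision=1,suppress=True)
a,b=[pickle.load(open(f'w{k}.pkl','rb')) for k in(1,2)]
A=lambda x,y:(230+x/3,140+y/3); B=lambda x,y:(160+(x-300)/3,190+y/3)
P={}
for n,p,q in(('tip',(150,563),(477,551)),('barfront top',(144,249),(435,254)),('barrear top',(141,62),(419,57)),('collar c',(145,283),(447,279)),('rod',(148,480),(466,478))):
    P[n]=tri([(a,A(*p)),(b,B(*q))]);print(n,P[n])
t=P['tip'][0];f=P['barfront top'][0]
for z in(54,):
  print(atz(a,A(144,249),z),atz(b,B(435,254),z),atz(b,B(419,57),z),atz(a,A(150,563),45),atz(b,B(477,551),45))
```

```text
tip (array([601.5,  96.8,  47.9]), [array([0., 0.]), array([-0., -0.])])
barfront top (array([465. ,  62. ,  56.9]), [array([-0. , -0.1]), array([0. , 0.1])])
barrear top (array([403.3,  45.7,  46.1]), [array([-0.8, -1.3]), array([0.9, 1.3])])
collar c (array([482.1,  66.2,  44.8]), [array([-0.2, -0.3]), array([0.2, 0.3])])
rod (array([559.4,  86.4,  53.3]), [array([0.4, 0.5]), array([-0.4, -0.6])])
[466.2  62.3  54. ] [466.9  61.5  54. ] [399.1  46.1  54. ] [603.9  97.4  45. ] [604.8  96.9  45. ]
```

Request:
send_rows(
  linear=[
    [0.03,-0.035,-0.02],
    [0.053,-0.062,-0.04],
    [0.053,-0.062,-0.06],
    [0.053,-0.062,-0.06],
    [0.053,-0.062,-0.08],
    [0.053,-0.062,-0.1],
    [0.053,-0.062,-0.115],
    [0.053,-0.062,-0.124],
    [0.053,-0.062,-0.124],
    [0.053,-0.062,-0.124],
    [0.053,-0.062,-0.124],
    [0.053,-0.062,-0.124],
    [0.053,-0.062,-0.124],
    [0.053,-0.062,-0.124],
    [0.053,-0.062,-0.124],
    [0.053,-0.062,-0.124],
    [0.053,-0.062,-0.124],
    [0.053,-0.062,-0.124],
  ],
  rotation=[
    [0,0,0.01],
    [0,0,0.01],
    [0,0,0.01],
    [0,0,0.01],
    [0,0,0.01],
    [0,0,0.01],
    [0,0,0.01],
    [0,0,0.01],
    [0,0,0.01],
    [0,0,0.01],
    [0,0,0.01],
    [0,0,0.01],
    [0,0,0.01],
    [0,0,0.01],
    [0,0,0.01],
    [0,0,0.01],
    [0,0,0.01],
    [0,0,0.01],
  ],
  jaw=[1,1,1,1,0.7,0.5,0.5,0.5,0.5,0.5,0,0,0,0,0,0,0,0],
  squeeze=60,
)

```text
clock: 4.5
eef_pos: [433.8, 54.1, 41.9]
eef_rot: [[-0.97, -0.242, 0.002], [-0.242, 0.97, -0.0], [-0.002, -0.001, -1.0]]
contact_force: [-1.0, 0.4, 6.1]
width: 0.14
finger_force: 58.6
```

```bash
cat >> h.py <<'E'
from scipy.spatial.transform import Rotation as Ro
def tool(yaw,pitch):  # gauge heading (deg), pitch down
    y,p=np.radians([yaw,pitch]);h=np.array([np.cos(y),np.sin(y),0]);z=np.array([0,0,1.])
    g=h*np.cos(p)-z*np.sin(p);d=-z*np.cos(p)-h*np.sin(p)
    return g,np.column_stack([-g,np.cross(d,-g),d])
E
python3 - <<'E'
from h import *
np.set_printoptions(precision=4,suppress=True)
s=get_state();g,R=tool(-105.4,30)
R0=tool(14,0)[1];print(R0,s['eef_rot'])
m=np.array([617,-198,149.]);o=m-(175+50)*g
tcp=o+4.5*R[:,2];print('g',g,'tcp',tcp,'shift from cmd',tcp-[433.12,54.05,40.78])
print('rotvec',Ro.from_matrix(R@R0.T).as_rotvec())
E
```

```text
[[-0.9703 -0.2419 -0.    ]
 [-0.2419  0.9703 -0.    ]
 [-0.      0.     -1.    ]] [[-0.9703 -0.2419  0.0021]
 [-0.2419  0.9703 -0.0001]
 [-0.002  -0.0006 -1.    ]]
g [-0.23   -0.8349 -0.5   ] tcp [669.3426  -7.9713 257.6029] shift from cmd [236.2226 -62.0213 216.8229]
rotvec [ 0.4505  0.4396 -2.0281]
```

Request:
send_rows(
  linear=[
    [0,0,0.01],
    [0,0,0.02],
    [0,0,0.03],
    [0,0,0.05],
    [0,0,0.08],
    [0,0,0.11],
    [0,0,0.15],
    [0,0,0.19],
    [0,0,0.22],
    [0,0,0.22],
  ],
  rotation=[
    [0,0,0],
    [0,0,0],
    [0,0,0],
    [0,0,0],
    [0,0,0],
    [0,0,0],
    [0,0,0],
    [0,0,0],
    [0,0,0],
    [0,0,0],
  ],
  jaw=[0,0,0,0,0,0,0,0,0,0],
)

```text
clock: 5.33
eef_pos: [434.9, 54.0, 266.9]
eef_rot: [[-0.97, -0.242, 0.009], [-0.242, 0.97, -0.001], [-0.009, -0.003, -1.0]]
contact_force: [-0.2, -0.5, -2.4]
width: 0.136
finger_force: 59.0
```

Request:
send_rows(
  linear=[
    [0,0,0],
    [0,0,0],
    [0,0,0],
    [0.02,0,0],
    [0.04,-0.01,0],
    [0.06,-0.01,0],
    [0.08,-0.02,0],
    [0.1,-0.02,0],
    [0.12,-0.03,0],
    [0.14,-0.03,0],
    [0.16,-0.04,0],
    [0.18,-0.04,0],
    [0.2,-0.05,0],
    [0.22,-0.055,0],
    [0.236,-0.062,0],
    [0.236,-0.062,-0.003],
    [0.236,-0.062,-0.003],
    [0.236,-0.062,-0.003],
    [0.236,-0.062,-0.003],
    [0.236,-0.062,-0.003],
  ],
  rotation=[
    [0.4505,0.4396,-2.0281],
    [0.4505,0.4396,-2.0281],
    [0.4505,0.4396,-2.0281],
    [0.4505,0.4396,-2.0281],
    [0.4505,0.4396,-2.0281],
    [0.4505,0.4396,-2.0281],
    [0.4505,0.4396,-2.0281],
    [0.4505,0.4396,-2.0281],
    [0.4505,0.4396,-2.0281],
    [0.4505,0.4396,-2.0281],
    [0.4505,0.4396,-2.0281],
    [0.4505,0.4396,-2.0281],
    [0.4505,0.4396,-2.0281],
    [0.4505,0.4396,-2.0281],
    [0.4505,0.4396,-2.0281],
    [0.4505,0.4396,-2.0281],
    [0.4505,0.4396,-2.0281],
    [0.4505,0.4396,-2.0281],
    [0.4505,0.4396,-2.0281],
    [0.4505,0.4396,-2.0281],
  ],
  jaw=[0,0,0,0,0,0,0,0,0,0,0,0,0,0,0,0,0,0,0,0],
)

```text
clock: 7.0
eef_pos: [668.9, -7.8, 257.9]
eef_rot: [[0.226, 0.965, 0.132], [0.836, -0.262, 0.482], [0.499, 0.001, -0.866]]
contact_force: [0.3, 0.5, -2.2]
width: 0.132
finger_force: 59.1
```

Run:
```python
from h import *
np.set_printoptions(precision=3,suppress=True)
D={}
for n in('wrist','scene','top'):
    im,D[n]=snap(n,n+'3.png')
pickle.dump(D,open('d3.pkl','wb'))
s=get_state();print(s['clock'],s['eef_pos'],s['eef_rot'],s['joint_positions'],s['contact_force'],s['wrist_torque'])
g,R=tool(-105.4,30);m=np.array([617,-198,149.])
P=np.array([m,m-50*g]);print([ (n,proj(D[n],P)) for n in D])
x,y=proj(D['scene'],P)[0].astype(int);u,v=proj(D['top'],P)[0].astype(int)
def c(n,x,y,w,h,k):
    im=cv2.imread(f'pics/{n}3.png');return cv2.resize(im[y:y+h,x:x+w],None,fx=k,fy=k,interpolation=cv2.INTER_CUBIC)
print(x-20,y-35,u-35,v-25)
w=cv2.imread('pics/wrist3.png')
left=np.zeros((600,400,3),np.uint8)
left[:300]=cv2.resize(w,(400,300))
right=np.vstack([c('scene',x-20,y-35,66,50,6)[:300,:396],c('top',u-35,v-25,66,50,6)])
left=np.vstack([w[:420]])
cv2.imwrite('pics/c3.png',np.vstack([np.hstack([c('scene',x-20,y-35,66,50,6),c('top',u-35,v-25,66,50,6)])]))
```

```text
7.15 [669.264  -7.706 257.867] [[ 0.228  0.965  0.132]
 [ 0.836 -0.263  0.482]
 [ 0.5    0.001 -0.866]] [-21.064  25.355  16.037  83.968  29.813  83.319] [-0.352  0.445 -1.467] [-0.563  0.158 -0.048]
[('wrist', array([[276.485, 501.173],
       [276.682, 466.181]])), ('scene', array([[180.632, 190.364],
       [187.659, 194.041]])), ('top', array([[360.06 , 177.541],
       [348.57 , 172.504]]))]
160 155 325 152
```

View pics/wrist3.png

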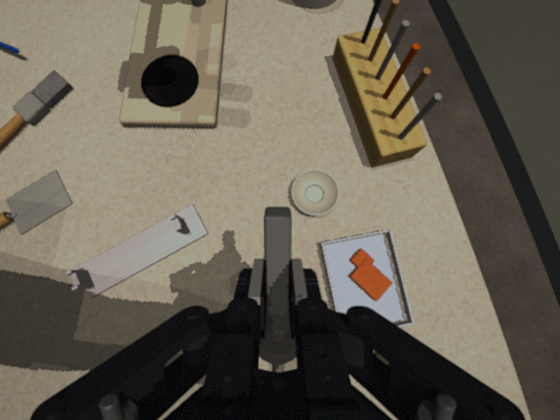

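View pics/c3.png

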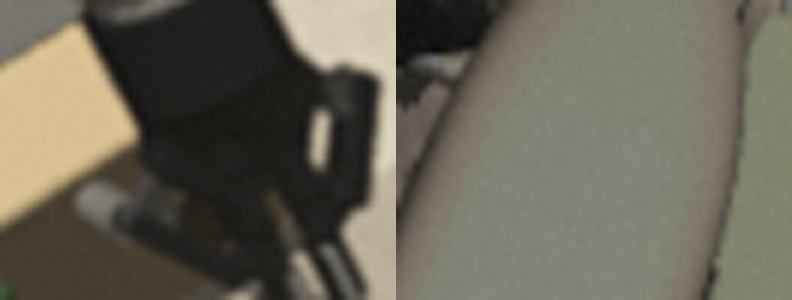

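The wrist view shows the stage centre at (170,81), but the mouth is hidden below the frame by the gripper, and the arm blocks the top view. I'll level the gauge at another heading and measure the tube and stage with the wrist camera from two places.

Run:
```python
from h import *
np.set_printoptions(precision=4,suppress=True)
print(Ro.from_matrix(tool(-15,0)[1]@tool(-105.4,30)[1].T).as_rotvec())
D=pickle.load(open('d3.pkl','rb'))
print(atz(D['wrist'],(170,81),26))
```

```text
[-0.5041 -0.2887  1.5383]
[584.093 306.944  26.   ]
```

Request:
send_rows(
  linear=[
    [0,0,0],
    [0,0,0],
    [0,0,0],
    [0,0,0],
    [0,0,0],
    [0,0,0],
    [0,0,0],
    [0,-0.02,0],
    [0,-0.04,0],
    [0,-0.06,-0.01],
    [0,-0.08,-0.02],
    [0,-0.1,-0.028],
    [0.002,-0.124,-0.028],
    [0.002,-0.124,-0.028],
    [0.002,-0.124,-0.028],
    [0.002,-0.124,-0.028],
    [0.002,-0.124,-0.028],
    [0.002,-0.124,-0.028],
  ],
  rotation=[
    [-0.5041,-0.2887,1.5383],
    [-0.5041,-0.2887,1.5383],
    [-0.5041,-0.2887,1.5383],
    [-0.5041,-0.2887,1.5383],
    [-0.5041,-0.2887,1.5383],
    [-0.5041,-0.2887,1.5383],
    [-0.5041,-0.2887,1.5383],
    [-0.5041,-0.2887,1.5383],
    [-0.5041,-0.2887,1.5383],
    [-0.5041,-0.2887,1.5383],
    [-0.5041,-0.2887,1.5383],
    [-0.5041,-0.2887,1.5383],
    [-0.5041,-0.2887,1.5383],
    [-0.5041,-0.2887,1.5383],
    [-0.5041,-0.2887,1.5383],
    [-0.5041,-0.2887,1.5383],
    [-0.5041,-0.2887,1.5383],
    [-0.5041,-0.2887,1.5383],
  ],
  jaw=[0,0,0,0,0,0,0,0,0,0,0,0,0,0,0,0,0,0],
)

```text
clock: 8.65
eef_pos: [671.3, -131.3, 229.8]
eef_rot: [[-0.966, 0.259, -0.0], [0.259, 0.966, 0.001], [0.0, 0.0, -1.0]]
contact_force: [0.0, -1.4, -1.6]
width: 0.134
finger_force: 59.1
```

Run:
```python
from h import *
np.set_printoptions(precision=3,suppress=True)
im,i=snap('wrist','w4.png');pickle.dump(i,open('w4.pkl','wb'))
s=get_state();print(s['clock'],s['eef_pos'],s['joint_positions'])
```

```text
8.7 [ 671.307 -131.363  229.791] [-18.101  28.581  23.188  84.62    0.021  -3.088]
```

Request:
send_rows(
  linear=[
    [0.03,0.025,0],
    [0.06,0.05,0],
    [0.06,0.05,0],
    [0.06,0.05,0],
    [0.06,0.05,0],
    [0.06,0.05,0],
  ],
  rotation=[
    [0,0,0],
    [0,0,0],
    [0,0,0],
    [0,0,0],
    [0,0,0],
    [0,0,0],
  ],
  jaw=[0,0,0,0,0,0],
)

```text
clock: 9.2
eef_pos: [730.7, -82.2, 230.0]
eef_rot: [[-0.966, 0.259, -0.0], [0.259, 0.966, -0.0], [0.0, -0.0, -1.0]]
contact_force: [-0.8, 0.5, -1.6]
width: 0.138
finger_force: 59.2
```

Run:
```python
from h import *
np.set_printoptions(precision=3,suppress=True)
im,i=snap('wrist','w5.png');pickle.dump(i,open('w5.pkl','wb'))
s=get_state();print(s['clock'],s['eef_pos'],s['joint_positions'])
o=[]
for n in '45':
    i=pickle.load(open(f'w{n}.pkl','rb'));p=proj(i,[[617,-198,149.]])[0];print(p)
    x,y=(p-[60,55]).astype(int);x=max(x,0);y=max(y,0);print('origin',x,y)
    w=cv2.imread(f'pics/w{n}.png');o.append(cv2.resize(w[y:y+120,x:x+120],(400,400),interpolation=cv2.INTER_CUBIC))
cv2.imwrite('pics/c4.png',np.hstack(o))
```

```text
9.25 [730.633 -82.48  230.252] [-12.968  34.575  33.843  89.252  -0.003   2.087]
[178.73  176.196]
origin 118 121
[ 91.591 118.733]
origin 31 63
```

View pics/c4.png

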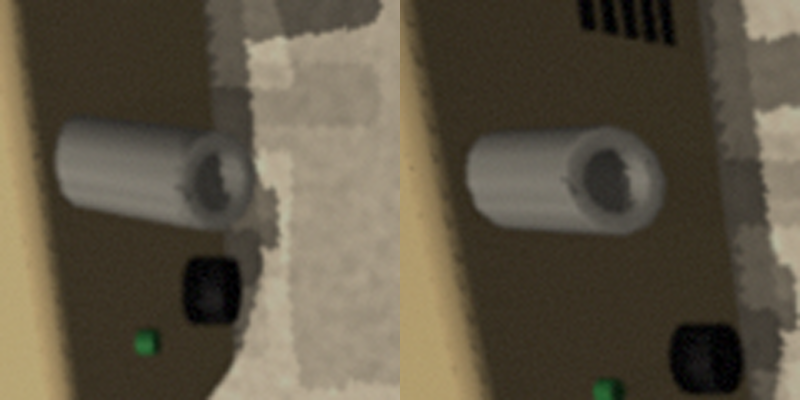

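The crop shows the mouth rim well in both views: centre at crop (216,180) on the left and (616,181) on the right. I'll fit the tube's mouth and axis to the rim and silhouettes.

Run:
```python
from h import *
np.set_printoptions(precision=2,suppress=True)
k=120/400
V=[(pickle.load(open('w4.pkl','rb')),np.array([118,121]),0,dict(L=181,R=252,T=131,B=229),[(85,119.5,205),(130,123.5,213)]),
   (pickle.load(open('w5.pkl','rb')),np.array([31,63]),400,dict(L=567,R=664,T=126,B=236),[(500,135,227),(545,131,231)])]
th=np.linspace(0,2*np.pi,73)
def f(p,out=False):
    m=p[:3];g,R=tool(p[3],p[4]);r=[]
    for i,o,dx,E,S in V:
        C=lambda s:(proj(i,m+s*g+12*(np.cos(th)[:,None]*R[:,1]+np.sin(th)[:,None]*R[:,2]))-o+.5)/k-.5+[dx,0]
        c=C(0);r+=[c[:,0].min()-E['L'],c[:,0].max()-E['R'],c[:,1].min()-E['T'],c[:,1].max()-E['B']]
        cs=[C(s) for s in np.linspace(0,60,13)]
        for w,j in((np.argmin,1),(np.argmax,2)):
            e=np.array([q[w(q[:,1])] for q in cs]);e=e[np.argsort(e[:,0])]
            r+=[np.interp(q[0],e[:,0],e[:,1])-q[j] for q in S]
    return np.array(r)*k
for fix in(0,1):
    if fix: s=least_squares(lambda q:f([*q,30]),[617,-198,149,-105.4]);
    else: s=least_squares(f,[617,-198,149,-105.4,30],diff_step=1e-4)
    print(s.x);print(s.fun)
D=pickle.load(open('cam.pkl','rb'));m=s.x[:3]
print(proj(D['scene'],m),(150+(447-320)/4,155+(443-300)/4),proj(D['top'],m),(345+(383-320)/4,150+108/4))
```

```text
[ 616.87 -195.29  146.72 -105.65   27.37]
[-0.65 -0.02 -0.6   0.18 -1.15 -0.98  0.89  0.73 -0.1   0.98  0.46  0.09
 -0.8  -0.21  0.99  0.43]
[ 616.91 -195.02  147.32 -105.27]
[-1.09  0.59 -0.52  0.32 -1.3  -1.05  0.44  0.48 -0.67  1.32  0.39  0.11
 -0.36  0.02  1.02  0.46]
[[181.52 191.12]] (181.75, 190.75) [[359.09 177.68]] (360.75, 177.0)
```

Run:
```python
from h import *
np.set_printoptions(precision=4,suppress=True)
k=.3
a,b=[pickle.load(open(f'w{n}.pkl','rb')) for n in '45']
pa=np.array([118,121])+np.array([216,180])*k;pb=np.array([31,63])+np.array([216,181])*k
print(tri([(a,pa),(b,pb)]));print([atz(i,p,z) for z in(148,150) for i,p in((a,pa),(b,pb))])
m=np.array([616.9,-196,149]);g,R=tool(-105.4,30);R0=tool(-15,0)[1]
cmd=np.array([731.12,-81.95,229.78]);print('cmd check',get_state()['eef_pos']-cmd)
for back in(60,):
    tcp=m-(175+back)*g+3.7*R[:,2];print(back,tcp,tcp-cmd)
print('rv',Ro.from_matrix(R@R0.T).as_rotvec(),'g',g)
```

```text
(array([ 616.9555, -194.5883,  148.6944]), [array([ 0. , -0.1]), array([-0. ,  0.1])])
[array([ 617.0707, -194.8881,  148.    ]), array([ 616.8286, -194.9412,  148.    ]), array([ 616.8367, -194.1549,  150.    ]), array([ 617.1097, -193.7837,  150.    ])]
cmd check [-0.4873 -0.5305  0.4718]
60 [671.4362   1.9924 263.2957] [-59.6838  83.9424  33.5157]
rv [ 0.5041  0.2887 -1.5383] g [-0.23   -0.8349 -0.5   ]
```

Request:
send_rows(
  linear=[
    [-0.0597,0.0854,0.0335],
    [-0.0597,0.0854,0.0335],
    [-0.0597,0.0854,0.0335],
    [-0.0597,0.0854,0.0335],
    [-0.0597,0.0854,0.0335],
    [-0.0597,0.0854,0.0335],
    [-0.0597,0.0854,0.0335],
    [-0.0597,0.0854,0.0335],
    [-0.0597,0.0854,0.0335],
    [-0.0597,0.0854,0.0335],
    [-0.0597,0.0854,0.0335],
    [-0.0597,0.0854,0.0335],
    [-0.0597,0.0854,0.0335],
    [-0.0597,0.0854,0.0335],
    [-0.0597,0.0854,0.0335],
    [-0.0597,0.0854,0.0335],
    [-0.0597,0.0854,0.0335],
    [-0.0597,0.0854,0.0335],
    [-0.0597,0.0854,0.0335],
    [-0.0597,0.0854,0.0335],
  ],
  rotation=[
    [0,0,0],
    [0,0,0],
    [0.5041,0.2887,-1.5383],
    [0.5041,0.2887,-1.5383],
    [0.5041,0.2887,-1.5383],
    [0.5041,0.2887,-1.5383],
    [0.5041,0.2887,-1.5383],
    [0.5041,0.2887,-1.5383],
    [0.5041,0.2887,-1.5383],
    [0.5041,0.2887,-1.5383],
    [0.5041,0.2887,-1.5383],
    [0.5041,0.2887,-1.5383],
    [0.5041,0.2887,-1.5383],
    [0.5041,0.2887,-1.5383],
    [0.5041,0.2887,-1.5383],
    [0.5041,0.2887,-1.5383],
    [0.5041,0.2887,-1.5383],
    [0.5041,0.2887,-1.5383],
    [0.5041,0.2887,-1.5383],
    [0.5041,0.2887,-1.5383],
  ],
  jaw=[0,0,0,0,0,0,0,0,0,0,0,0,0,0,0,0,0,0,0,0],
)

```text
clock: 10.92
eef_pos: [671.6, 3.6, 263.4]
eef_rot: [[0.228, 0.965, 0.132], [0.836, -0.264, 0.482], [0.5, 0.001, -0.866]]
contact_force: [-0.3, 0.3, -1.5]
width: 0.136
finger_force: 59.3
```

Run:
```python
from h import *
np.set_printoptions(precision=2,suppress=True)
im,i=snap('scene','s6.png')
s=get_state();print(s['clock'],s['eef_pos'],s['contact_force'],s['wrist_torque'])
g,R=tool(-105.4,30);o=s['eef_pos']-3.7*s['eef_rot'][:,2];m=np.array([616.9,-194.6,149])
print('g now',-s['eef_rot'][:,0],'tip',o-175*s['eef_rot'][:,0])
P=proj(i,[m,o+175*g,o+55*g]);print(P)
x,y=150,160
w=im[y:y+60,x:x+80,::-1];print(x,y)
cv2.imwrite('pics/c6.png',cv2.resize(w,None,fx=10,fy=10,interpolation=cv2.INTER_CUBIC))
```

```text
10.9667 [671.62   3.69 263.25] [ 0.39 -0.39 -1.03] [-0.57  0.19  0.03]
g now [-0.23 -0.84 -0.5 ] tip [ 631.15 -144.31  179.01]
[[181.53 190.84]
 [190.09 195.39]
 [209.01 205.29]]
150 160
```

View pics/c6.png

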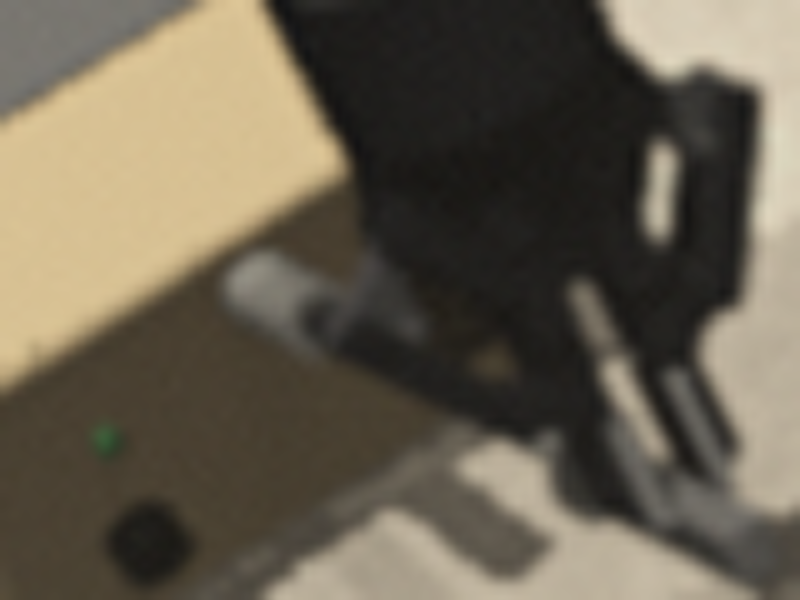

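The scene crop shows the mouth at about (310,330) in the crop, in line with the gripper, but the rod itself is hidden by a finger. I'll advance along the axis by feel, in small steps.

Request:
send_rows(
  linear=[
    [-0.0046,-0.0167,-0.01],
    [-0.0092,-0.0334,-0.02],
    [-0.0115,-0.0417,-0.025],
    [-0.0127,-0.0459,-0.0275],
    [-0.0138,-0.0501,-0.03],
    [-0.015,-0.0543,-0.0325],
    [-0.0161,-0.0584,-0.035],
    [-0.0161,-0.0584,-0.035],
  ],
  rotation=[
    [0,0,0],
    [0,0,0],
    [0,0,0],
    [0,0,0],
    [0,0,0],
    [0,0,0],
    [0,0,0],
    [0,0,0],
  ],
  jaw=[0,0,0,0,0,0,0,0],
)

```text
clock: 11.63
eef_pos: [655.2, -55.3, 228.0]
eef_rot: [[0.23, 0.964, 0.133], [0.835, -0.266, 0.482], [0.5, -0.0, -0.866]]
contact_force: [-0.2, 0.4, -2.6]
width: 0.136
finger_force: 59.3
```

```bash
cat > st.py <<'E'
from h import *
np.set_printoptions(precision=2,suppress=True)
s=get_state();g,R=tool(-105.4,30);o=s['eef_pos']-3.7*R[:,2];m=np.array([616.9,-194.6,149])
d=o+175*g-m;F=s['contact_force']
print(s['clock'],'depth %.1f lat %.1f perp %.1f'%(d@g,d@R[:,1],d@R[:,2]),'F axial %.1f lat %.1f perp %.1f'%(F@g,F@R[:,1],F@R[:,2]),'M',R.T@s['wrist_torque'])
E
python3 st.py
```

```text
11.6333 depth 10.4 lat -0.0 perp 0.1 F axial 1.0 lat -0.3 perp 2.4 M [-0.   -0.65 -0.02]
```

Request:
send_rows(
  linear=[
    [-0.0012,-0.0042,-0.0025],
    [-0.0023,-0.0083,-0.005],
    [-0.0035,-0.0125,-0.0075],
    [-0.0046,-0.0167,-0.01],
    [-0.0058,-0.0209,-0.0125],
    [-0.0069,-0.025,-0.015],
    [-0.0069,-0.025,-0.015],
  ],
  rotation=[
    [0,0,0],
    [0,0,0],
    [0,0,0],
    [0,0,0],
    [0,0,0],
    [0,0,0],
    [0,0,0],
  ],
  jaw=[0,0,0,0,0,0,0],
)

```text
clock: 12.22
eef_pos: [648.1, -80.9, 212.5]
eef_rot: [[0.231, 0.964, 0.132], [0.835, -0.266, 0.482], [0.5, -0.001, -0.866]]
contact_force: [1.4, 0.4, -2.1]
width: 0.138
finger_force: 59.3
```

```bash
python3 st.py
```

```text
12.2167 depth 41.1 lat -0.1 perp 0.3 F axial 0.4 lat 1.2 perp 2.2 M [ 0.04 -0.66  0.01]
```

Request:
send_rows(
  linear=[
    [-0.0018,-0.0067,-0.004],
    [-0.0037,-0.0134,-0.008],
    [-0.0055,-0.02,-0.012],
    [-0.0074,-0.0267,-0.016],
    [-0.0092,-0.0334,-0.02],
    [-0.011,-0.0401,-0.024],
    [-0.0129,-0.0468,-0.028],
    [-0.0147,-0.0534,-0.032],
    [-0.0147,-0.0534,-0.032],
    [-0.0147,-0.0534,-0.032],
  ],
  rotation=[
    [0,0,0],
    [0,0,0],
    [0,0,0],
    [0,0,0],
    [0,0,0],
    [0,0,0],
    [0,0,0],
    [0,0,0],
    [0,0,0],
    [0,0,0],
  ],
  jaw=[0,0,0,0,0,0,0,0,0,0],
)

```text
clock: 13.05
eef_pos: [633.6, -133.8, 181.0]
eef_rot: [[0.231, 0.964, 0.133], [0.834, -0.266, 0.482], [0.5, -0.001, -0.866]]
contact_force: [0.1, 0.5, -2.0]
width: 0.133
finger_force: 59.3
```

```bash
python3 st.py
```

```text
13.05 depth 104.4 lat -0.0 perp 0.1 F axial 0.6 lat -0.1 perp 2.0 M [-0.08 -0.68  0.01]
```

Very clean so far. I'll creep on in 1 mm rows towards the stop at a depth of about 120 mm.

Request:
send_rows(
  linear=[
    [-0.0005,-0.0017,-0.001],
    [-0.0009,-0.0033,-0.002],
    [-0.0014,-0.005,-0.003],
    [-0.0018,-0.0067,-0.004],
    [-0.0023,-0.0083,-0.005],
    [-0.0025,-0.0092,-0.0055],
    [-0.0028,-0.01,-0.006],
    [-0.0028,-0.01,-0.006],
    [-0.0028,-0.01,-0.006],
  ],
  rotation=[
    [0,0,0],
    [0,0,0],
    [0,0,0],
    [0,0,0],
    [0,0,0],
    [0,0,0],
    [0,0,0],
    [0,0,0],
    [0,0,0],
  ],
  jaw=[0,0,0,0,0,0,0,0,0],
)

```text
clock: 13.8
eef_pos: [630.9, -143.4, 175.3]
eef_rot: [[0.23, 0.964, 0.133], [0.835, -0.266, 0.482], [0.5, -0.0, -0.866]]
contact_force: [0.0, -0.9, -1.8]
width: 0.134
finger_force: 59.3
```

```bash
python3 st.py
```

```text
13.8 depth 115.8 lat -0.1 perp 0.1 F axial 1.6 lat 0.3 perp 1.1 M [ 0.03 -0.67 -0.05]
```

Request:
send_rows(
  linear=[
    [-0.0002,-0.0008,-0.0005],
    [-0.0005,-0.0017,-0.001],
    [-0.0007,-0.0025,-0.0015],
    [-0.0007,-0.0025,-0.0015],
  ],
  rotation=[
    [0,0,0],
    [0,0,0],
    [0,0,0],
    [0,0,0],
  ],
  jaw=[0,0,0,0],
)

```text
clock: 14.13
eef_pos: [630.5, -145.0, 174.3]
eef_rot: [[0.229, 0.964, 0.134], [0.834, -0.265, 0.484], [0.502, 0.001, -0.865]]
contact_force: [1.4, 5.1, 1.7]
width: 0.135
finger_force: 59.3
```

```bash
python3 st.py
```

```text
14.1333 depth 117.8 lat -0.1 perp 0.1 F axial -5.4 lat 0.0 perp 1.2 M [0.02 0.6  0.04]
```

Request:
send_rows(
  linear=[
    [-0.0002,-0.0008,-0.0005],
    [-0.0002,-0.0008,-0.0005],
  ],
  rotation=[
    [0,0,0],
    [0,0,0],
  ],
  jaw=[0,0],
)

```text
clock: 14.3
eef_pos: [630.5, -145.1, 174.3]
eef_rot: [[0.229, 0.964, 0.134], [0.834, -0.265, 0.485], [0.503, 0.001, -0.864]]
contact_force: [2.2, 7.3, 3.7]
width: 0.139
finger_force: 59.3
```

```bash
python3 st.py
```

```text
14.3 depth 117.9 lat -0.0 perp 0.1 F axial -8.5 lat 0.2 perp 0.6 M [0.01 1.37 0.03]
```

The stop is felt: the axial force went from +1.6 to −8.5 N while the tool stood still. I'll draw the gauge out now.

Request:
send_rows(
  linear=[
    [0.0012,0.0042,0.0025],
    [0.0035,0.0125,0.0075],
    [0.0069,0.025,0.015],
    [0.0115,0.0417,0.025],
    [0.0161,0.0584,0.035],
    [0.0207,0.0751,0.045],
    [0.0253,0.0918,0.055],
    [0.0299,0.1085,0.065],
    [0.0345,0.1252,0.075],
    [0.0391,0.1419,0.085],
    [0.0437,0.1586,0.095],
    [0.046,0.167,0.1],
    [0.046,0.167,0.1],
    [0.046,0.167,0.1],
  ],
  rotation=[
    [0,0,0],
    [0,0,0],
    [0,0,0],
    [0,0,0],
    [0,0,0],
    [0,0,0],
    [0,0,0],
    [0,0,0],
    [0,0,0],
    [0,0,0],
    [0,0,0],
    [0,0,0],
    [0,0,0],
    [0,0,0],
  ],
  jaw=[0,0,0,0,0,0,0,0,0,0,0,0,0,0],
)

```text
clock: 15.47
eef_pos: [675.9, 20.9, 273.4]
eef_rot: [[0.229, 0.964, 0.133], [0.835, -0.265, 0.482], [0.5, 0.0, -0.866]]
contact_force: [0.1, -0.8, -3.4]
width: 0.135
finger_force: 59.3
```

```bash
python3 st.py
python3 - <<'E'
from h import *
np.set_printoptions(precision=4,suppress=True)
# stage from several wrist views: dark disc centroid by known z
st=np.array([584.1,306.9,26])
pts=[]
for f,i in(('top0',pickle.load(open('cam.pkl','rb'))['top']),('wrist3',pickle.load(open('d3.pkl','rb'))['wrist'])):
    im=cv2.imread(f'pics/{f}.png',0);p=proj(i,[st])[0];r=np.linalg.norm(proj(i,[st+[45,0,0]])[0]-p)*1.3
    m=np.zeros_like(im);cv2.circle(m,tuple(int(v) for v in p),int(r),255,-1)
    b=((im<32)&(m>0)).astype(np.uint8);n,l,s,c=cv2.connectedComponentsWithStats(b);k=1+np.argmax(s[1:,4])
    print(f,p,c[k],s[k],atz(i,c[k],26));pts.append((i,c[k]))
print(tri(pts))
s=get_state();R1=s['eef_rot'];print(s['eef_pos'])
R0=tool(-105.4,30)[1]
for yaw in(10,15,20):
    g,R=tool(yaw,0);tip=np.array([584.5,307,66.]);print(yaw,tip-177*g+3.7*R[:,2],Ro.from_matrix(R@R0.T).as_rotvec())
E
```

```text
15.4667 depth -80.7 lat -0.4 perp 0.2 F axial 2.4 lat 0.3 perp 2.6 M [ 0.03 -0.67 -0.06]
top0 [213.7692 194.6768] [212.2851 194.0448] [199 178  27  29 491] [586.4197 312.2382  26.    ]
wrist3 [170.0095  81.0231] [169.3075  80.3726] [ 142   55   56   52 2241] [583.2528 308.3308  26.    ]
(array([584.7179, 311.1965,  24.383 ]), [array([0.3, 0.6]), array([ 1. , -1.2])])
[675.8564  20.8838 273.4406]
10 [410.189  276.2643  62.3   ] [-0.4597 -0.4183  1.9607]
15 [413.5311 261.189   62.3   ] [-0.448  -0.4449  2.0449]
20 [418.1744 246.4624  62.3   ] [-0.4354 -0.4718  2.129 ]
```

Drawn out. Now I'll retract, level the gauge at heading 15°, and approach the stage from its open −x side.

Request:
send_rows(
  linear=[
    [-0.02,0.0,0],
    [-0.04,0.01,0],
    [-0.06,0.01,0],
    [-0.08,0.02,0],
    [-0.1,0.03,0],
    [-0.12,0.03,0],
    [-0.14,0.04,0],
    [-0.16,0.05,0],
    [-0.18,0.05,0],
    [-0.2,0.06,0],
    [-0.22,0.07,0],
    [-0.24,0.07,0],
    [-0.26,0.08,0],
    [-0.28,0.09,0],
    [-0.3,0.1,0],
    [-0.326,0.1,0],
    [-0.326,0.1,0],
    [-0.326,0.1,0],
    [-0.326,0.1,0],
    [-0.326,0.1,0],
  ],
  rotation=[
    [-0.448,-0.4449,2.0449],
    [-0.448,-0.4449,2.0449],
    [-0.448,-0.4449,2.0449],
    [-0.448,-0.4449,2.0449],
    [-0.448,-0.4449,2.0449],
    [-0.448,-0.4449,2.0449],
    [-0.448,-0.4449,2.0449],
    [-0.448,-0.4449,2.0449],
    [-0.448,-0.4449,2.0449],
    [-0.448,-0.4449,2.0449],
    [-0.448,-0.4449,2.0449],
    [-0.448,-0.4449,2.0449],
    [-0.448,-0.4449,2.0449],
    [-0.448,-0.4449,2.0449],
    [-0.448,-0.4449,2.0449],
    [-0.448,-0.4449,2.0449],
    [-0.448,-0.4449,2.0449],
    [-0.448,-0.4449,2.0449],
    [-0.448,-0.4449,2.0449],
    [-0.448,-0.4449,2.0449],
  ],
  jaw=[0,0,0,0,0,0,0,0,0,0,0,0,0,0,0,0,0,0,0,0],
)

```text
clock: 17.13
eef_pos: [350.5, 120.1, 273.0]
eef_rot: [[-0.967, -0.255, -0.001], [-0.255, 0.967, 0.001], [0.001, 0.001, -1.0]]
contact_force: [-0.2, -0.5, -1.9]
width: 0.134
finger_force: 59.3
```

Run:
```python
from h import *
np.set_printoptions(precision=3,suppress=True)
s=get_state();print(s['clock'],s['eef_pos'],s['eef_rot'],s['joint_positions'],s['contact_force'])
g,R=tool(15,0);t=np.array([584.2,309.5,66])-177*g+3.7*R[:,2]
print(t,t-s['eef_pos'],t-62*g-s['eef_pos'])
```

```text
17.1333 [350.479 120.061 273.019] [[-0.967 -0.255 -0.001]
 [-0.255  0.967  0.001]
 [ 0.001  0.001 -1.   ]] [  5.827  -3.593 -12.846  80.801   0.049  -8.918] [-0.209 -0.472 -1.852]
[413.231 263.689  62.3  ] [  62.752  143.628 -210.719] [   2.864  127.581 -210.719]
```

Request:
send_rows(
  linear=[
    [0,0,-0.035],
    [0,0,-0.07],
    [0,0,-0.11],
    [0,0,-0.15],
    [0.003,0.03,-0.18],
    [0.003,0.06,-0.18],
    [0.003,0.09,-0.18],
    [0.003,0.12,-0.18],
    [0.003,0.127,-0.18],
    [0.003,0.127,-0.18],
    [0.02,0.132,-0.187],
    [0.035,0.136,-0.195],
    [0.05,0.14,-0.203],
    [0.058,0.142,-0.208],
    [0.0627,0.1436,-0.2107],
    [0.0627,0.1436,-0.2107],
    [0.0627,0.1436,-0.2107],
    [0.0627,0.1436,-0.2107],
    [0.0627,0.1436,-0.2107],
  ],
  rotation=[
    [0,0,0],
    [0,0,0],
    [0,0,0],
    [0,0,0],
    [0,0,0],
    [0,0,0],
    [0,0,0],
    [0,0,0],
    [0,0,0],
    [0,0,0],
    [0,0,0],
    [0,0,0],
    [0,0,0],
    [0,0,0],
    [0,0,0],
    [0,0,0],
    [0,0,0],
    [0,0,0],
    [0,0,0],
  ],
  jaw=[0,0,0,0,0,0,0,0,0,0,0,0,0,0,0,0,0,0,0],
)

```text
clock: 18.72
eef_pos: [412.3, 263.8, 63.0]
eef_rot: [[-0.966, -0.259, 0.0], [-0.259, 0.966, 0.0], [-0.0, 0.0, -1.0]]
contact_force: [-0.5, -0.1, -1.5]
width: 0.14
finger_force: 59.4
```

Run:
```python
from h import *
np.set_printoptions(precision=3,suppress=True)
a,ia=snap('scene','s9.png');b,ib=snap('top','t9.png')
s=get_state();print(s['clock'],s['eef_pos'],s['eef_rot'][:,0],s['contact_force'],s['width'])
P=[[584.2,309.5,66],[584.2,309.5,26]];print(proj(ia,P),proj(ib,P))
c=lambda im,x,y:cv2.resize(np.ascontiguousarray(im[y:y+80,x:x+80,::-1]),(400,400),interpolation=cv2.INTER_CUBIC)
cv2.imwrite('pics/c9.png',np.hstack([c(a,285,235),c(b,175,160)]))
```

```text
18.8167 [412.431 263.94   63.043] [-0.966 -0.259 -0.001] [-0.116 -0.556 -2.084] 0.1365598489456666
[[332.504 278.817]
 [331.372 285.169]] [[211.656 192.466]
 [213.041 194.652]]
```

View pics/c9.png

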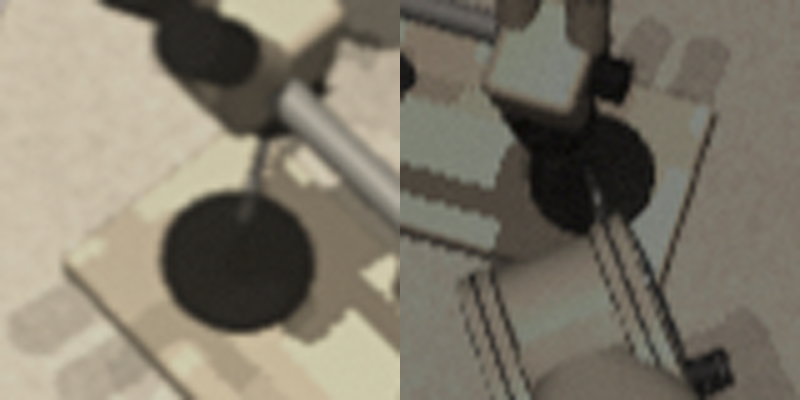

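The scene crop shows the tip at (247,220), in front of and above the stage disc, which is centred at (238,261). It is level and clear of the head, and only about 4–5 mm short of the middle, so I'll nudge it forward and hand in.

Request:
send_rows(
  linear=[
    [0.002,0.001,0],
    [0.004,0.002,0],
    [0.004,0.002,0],
    [0.004,0.002,0],
    [0.004,0.002,0],
    [0.004,0.002,0],
    [0.004,0.002,0],
  ],
  rotation=[
    [0,0,0],
    [0,0,0],
    [0,0,0],
    [0,0,0],
    [0,0,0],
    [0,0,0],
    [0,0,0],
  ],
  jaw=[0,0,0,0,0,0,0],
)

```text
clock: 19.4
eef_pos: [416.7, 265.9, 62.6]
eef_rot: [[-0.966, -0.259, -0.0], [-0.259, 0.966, -0.0], [0.0, 0.0, -1.0]]
contact_force: [0.5, 0.0, -2.3]
width: 0.135
finger_force: 59.4
```

```bash
python3 -c "
from h import *
s=get_state();print(s['eef_pos'],s['contact_force'],abs(s['joint_vel']).max());print(ctrl.hand_in())"
```

```text
[416.68035939 265.92515261  62.56099174] [ 4.82958927e-01  1.40676014e-03 -2.28293672e+00] 0.12758345979674804
the job is handed in; nothing more can be done
None
```

The job is handed in at 19.4 s: the gauge slid down the guide tube until the collar stopped at about 8.5 N, was drawn fully out, and is now held level with its tip about 40 mm above the middle of the microscope's stage (within a few mm by the cameras).

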